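# Pin a stoneware lamp base together

### The job

Gently set the blue ceramic section on top of the white one that stands on the round wooden lamp foot, without dropping it, so that the holes of all three line up. Then pass the brass rod with the red knob down through all three until its knob rests on the blue section, and leave the lamp base standing upright.

Things in the scene. Friction and masses are not known exactly. Their poses are not given: they have to be found in the camera images.
- blue_center (a point): Centre (half-way up, on the axis) of the blue ceramic section: a loose upright ring, outer diameter 60, height 45, with a 26 mm through hole along z (up); 0.15 to 0.3 kg. It starts standing on the bench; equal sections in terracotta and green are not wanted. On the finished stack this point is 93 mm above the bench.
- white_center (a point): Centre (half-way up, on the axis) of the white ceramic section, same size and hole as the blue one. Loose, it already stands on the wooden foot with its hole within about 4 mm of the foot's; its centre is 47.5 mm and its top 70 mm above the bench.
- foot: Round dark wooden lamp foot lying loose on the bench: diameter 120 mm, height 25 mm, with a 26 mm through hole at its centre. The origin is the centre of its underside, on the hole's axis; z is up.
- knob_center (a point): Centre of the red knob (disc, 44 mm diameter, 24 high) of the brass rod, 0.12 kg. The rod, 12 mm thick, runs 110 mm down (-z) from the knob; tip 122 mm below this point. It starts upright, knob 132 mm up, in a socket 40 deep (2 mm slack) of a fixed wooden rack 50 mm high, 70 x 160; a steel rod with black knob, 90 mm away, is not wanted. Fully home: this point 127 mm above the bench.
There are look-alikes about, which are no part of the job. Of the things that look like the part that bears blue_center, the largest one is meant.

How it is judged:
By the outcome, as a careful person would: the job done as asked, in the order asked, and still so for the second after the job is handed in, with the robot touching nothing.
It also fails if it takes over 48 s, if anything falls off the work surface, if the arm or the gripper's body presses on something with over 40 N, if the wrist force passes 120 N, or if a joint passes its speed limit or range.

### The arm

A 7-joint arm with a two-finger parallel gripper is mounted at the origin on the work surface. World frame = base frame: x ahead of the robot, y to its left, z up, the work surface at z = 0. Lengths are in mm, angles in rad, forces in N, time in s.
With the tool pointing down it reaches from about 400 to 850 mm from the base axis. Payload 4.5 kg.
Tool frame: the origin (TCP) lies on the centre line of the jaws, within the pads' length; the fingertips stand 8 mm ahead of it and the grasp point (between the pads) lies 11 mm behind it; z points along the fingers, y is the direction in which the jaws open and shut (so a half turn about z gives the same grasp; the last joint's range is limited). The gripper opens to 88 mm and grips with 3 to 60 N. Pads are 18 mm wide; open, the fingers measure 123 mm over their backs; the gripper's body (75 mm by 187 mm) begins 45 mm behind the grasp point.
Start: joints at [-1.134, 0.689, -0.195, 1.565, 0.157, 0.902, -0.215], TCP at [244.981, 575.011, 246.743] pointing down, gripper open.
Joint ranges: [-3.01, 3.01], [-0.46, 2.08], [-1.47, 1.51], [0.13, 2.56], [-1, 4.14], [0.04, 2.09], [-2.66, 2.66]. Speed limits (rad/s): [2.57, 2.57, 3.14, 3.14, 3.14, 3.14, 3.14].

### API

Orientations are given as a unit quaternion [x, y, z, w].
In Python, from station import bot gives the robot as it stands. Calls block until the motion is done:
- bot.reach(position, orientation): joint-space move of the TCP to a pose.
- bot.servo_line(position, frame=None, vel=150): straight line of the TCP; frame=None keeps the orientation; vel is the mean speed in mm/s.
- bot.set_joints(angles): joint-space move.
- bot.move_gripper(opening, force=None): finger opening in mm; force is the grip in N (None keeps the last); returns when the fingers have stopped.
- bot.sleep(seconds).
- bot.ik(position, orientation): joint angles nearest the present ones, or None.
- bot.state(): the state.
- bot.grab_frame(name): name is "side" or "top"; returns the picture (480x640x3 uint8, red, green, blue); there is no depth.
- bot.calibration(name): a dict with "intrinsics" (3x3 intrinsics, pixels), "distortion" ([k1, k2, p1, p2, k3] as OpenCV has them; the pictures are not rectified), "position" and "attitude" of the camera in the world. Camera axes: x right, y up, looking along -z (the intrinsics and any distortion apply to the point x, -y, -z); pixel columns grow to the right and rows downward; lengths in mm; the calibration is good to about 2 mm. A picture is of the moment at which its call begins. calibration takes no time and is no camera call.
A pose or a line that the arm cannot do raises bot.IKError and nothing moves.
- bot.close_job(): hands the job in, once; it reports no verdict.
The state is a dict: "time": time; "qpos": joint angles; "qd": joint speeds; "tau": joint torques, N m; "tcp_pos": TCP position; "eef_rot": TCP orientation; "ft_force": force on the tool from outside, world axes, zero at the start; "moment": the same for the moment, N m; "grip_width": finger opening in mm.
Only numpy, scipy, OpenCV 4.12 (cv2) and the standard library are available. Lean on these libraries where they do the work, as an engineer would, in place of code of your own. Each camera call takes 0.05 s, during which the arm holds its last target.

## Working session

There is one attempt and no reset: what is moved stays moved. The work goes in short steps, each a Python script; the robot and the scene stay as the last script left them, time stands still between calls to the robot, and variables do not carry over. Pictures are saved under pics/ and viewed, and the job is handed in when it is done.

```bash
ls; mkdir -p pics
python3 - <<'E'
from station import bot
import cv2
for n in("side","top"):
    im=bot.grab_frame(n); cv2.imwrite(f"pics/{n}0.png",im[:,:,::-1])
    print(n,bot.calibration(n))
s=bot.state();print(s['time'],s['tcp_pos'],s['eef_rot'],s['grip_width'])
E
```

```text
pics
side {'intrinsics': array([[594.19793404,   0.        , 321.52343286],
       [  0.        , 594.19793404, 237.32124657],
       [  0.        ,   0.        ,   1.        ]]), 'distortion': array([-0.06250784,  0.        ,  0.        ,  0.        ,  0.        ]), 'position': array([  35.9148096 , -778.13658348,  673.38827302]), 'attitude': array([ 0.46354827, -0.1193503 , -0.2025662 ,  0.85430992])}
top {'intrinsics': array([[453.2276029 ,   0.        , 319.21193441],
       [  0.        , 453.2276029 , 248.25816688],
       [  0.        ,   0.        ,   1.        ]]), 'distortion': array([-0.11912444,  0.        ,  0.        ,  0.        ,  0.        ]), 'position': array([396.36158522, -12.81708769, 970.47469702]), 'attitude': array([-0.03239905,  0.01679959,  0.71003662, -0.70321836])}
0.1 [244.79032095 574.49369742 245.98854166] [ 1.99965963e-01  9.79802520e-01 -7.88161433e-04 -1.15207333e-04] 87.87657656638414
```

View pics/side0.png

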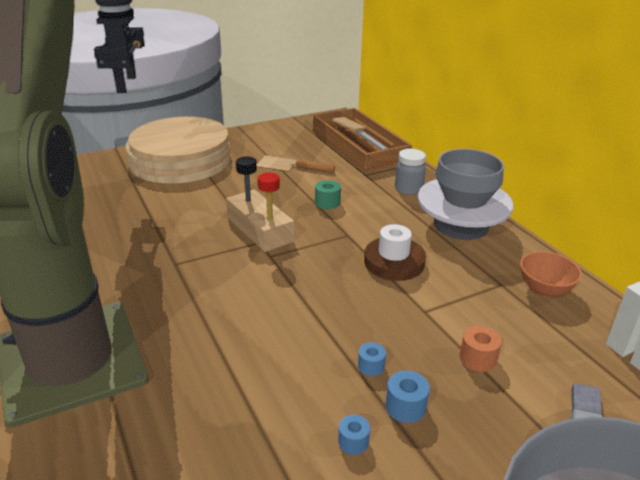

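View pics/top0.png

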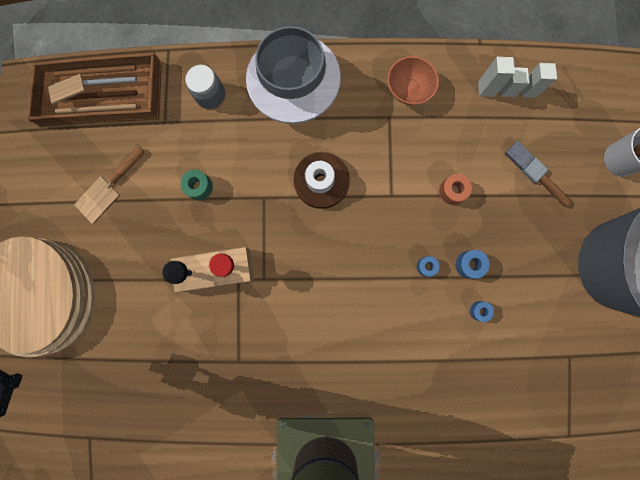

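The top view shows three blue rings, at about (474,264), (429,267) and (483,311). In the side view they are at (408,396), (372,359) and (354,435). The first in each list is clearly the largest, so it should be the 60 mm ring. The white ring on its foot is at (320,177) in the top view, the red knob at (221,265) and the black knob at (175,272). Next I'll measure the rings and check their sizes.

```bash
cat > h.py <<'E'
import numpy as np, cv2
from scipy.spatial.transform import Rotation as R
from scipy.optimize import least_squares
from station import bot
def proj(P,c):
    P=np.atleast_2d(P); p=R.from_quat(c['attitude']).inv().apply(P-c['position'])*[1,-1,-1]
    return cv2.projectPoints(p.reshape(-1,1,3).astype(float),np.zeros(3),np.zeros(3),c['intrinsics'],c['distortion'])[0].reshape(-1,2)
def cyl(x,y,z0,z1,r):
    t=np.linspace(0,2*np.pi,72,endpoint=False); o=np.c_[x+r*np.cos(t),y+r*np.sin(t)]
    return np.vstack([np.c_[o,0*t+z0],np.c_[o,0*t+z1]])
def hullstat(pts):
    h=cv2.convexHull(pts.astype(np.float32)); m=cv2.moments(h); return np.array([m['m10']/m['m00'],m['m01']/m['m00'],m['m00']])
def mask(im,col):
    h=cv2.cvtColor(im,cv2.COLOR_RGB2HSV).astype(int); H,S,V=h[...,0],h[...,1],h[...,2]
    if col=='blue': m=(abs(H-107)<14)&(S>110)&(V>40)
    if col=='red': m=((H<5)|(H>174))&(S>190)&(V>70)
    if col=='white': m=(S<50)&(V>110)
    if col=='dark': m=(V<75)&(S>60)
    return m.astype(np.uint8)
def blob(im,col,px):
    m=mask(im,col); n,l,st,ce=cv2.connectedComponentsWithStats(m)
    i=min((i for i in range(1,n) if st[i,4]>60),key=lambda i:np.hypot(*(ce[i]-px)))
    ys,xs=np.where(l==i); h=cv2.convexHull(np.c_[xs,ys].astype(np.float32)); 
    mm=cv2.moments(h); a=mm['m00']+cv2.arcLength(h,True)/2
    return np.array([mm['m10']/mm['m00'],mm['m01']/mm['m00'],a])
def locate(b,name,z0,z1,r,x0=(500,0)):
    c=bot.calibration(name)
    f=lambda v:(hullstat(proj(cyl(v[0],v[1],z0,z1,r),c))-b)[:2]
    s=least_squares(f,x0,diff_step=1e-4); return s.x,hullstat(proj(cyl(*s.x,z0,z1,r),c))[2]/b[2]
E
cat > m.py <<'E'
from h import *
ims={n:cv2.imread(f"pics/{n}0.png")[:,:,::-1].copy() for n in("side","top")}
for nm,col,z0,z1,r,ps,pt in [("blueA","blue",0,45,30,(408,396),(474,264)),("blueB","blue",0,45,30,(372,359),(429,267)),("blueC","blue",0,45,30,(354,435),(483,311)),
  ("white","white",25,70,30,(395,242),(320,177)),("knob","red",120,144,22,(268,182),(221,265)),("foot","dark",0,25,60,(395,260),(321,180))]:
    for n,p in(("side",ps),("top",pt)):
        b=blob(ims[n],col,p); print(nm,n,b.round(1),*[np.round(q,2) for q in locate(b,n,z0,z1,r)])
v=np.zeros((480,640,3),np.uint8)
a=cv2.resize(ims["top"][235:335,400:520],None,fx=3.3,fy=3.3); b=cv2.resize(ims["side"][330:460,320:450],None,fx=3,fy=3)
c=cv2.resize(ims["top"][145:215,285:355],None,fx=3,fy=3);
v=np.zeros((600,800,3),np.uint8)
for q,(y,x) in((a,(0,0)),(b,(0,400)),(c,(385,0))): v[y:y+q.shape[0],x:x+q.shape[1]]=q
d=cv2.resize(ims["side"][220:285,355:435],None,fx=3,fy=3); v[400:400+d.shape[0],300:300+d.shape[1]]=d
cv2.imwrite("pics/crop.png",v[:,:,::-1])
E
python3 m.py
```

```text
blueA side [ 406.9  396.1 1752.6] [545.82   0.  ] 0.6
blueA top [472.3 264.  761.5] [ 426.01 -313.28] 1.07
blueB side [371.5 358.9 705.7] [496.73   0.  ] 1.56
blueB top [427.7 266.  349. ] [422.55   0.  ] 1.94
blueC side [353.6 434.3 961.5] [420.35   0.  ] 1.21
blueC top [481.7 311.1 372.7] [328.67   0.  ] 1.89
white side [ 394.6  241.8 1058.5] [608.46   5.71] 0.97
white top [319.1 174.9 723.6] [612.27   0.  ] 1.09
knob side [268.2 181.8 347.9] [425.13 189.84] 1.23
knob top [220.9 264.7 410.3] [425.08   0.  ] 1.12
foot side [395.5 265.4 449.9] [605.68   0.  ] 5.2
foot top [ 324.5  181.8 2845.8] [605.63   0.  ] 0.9
```

View pics/crop.png

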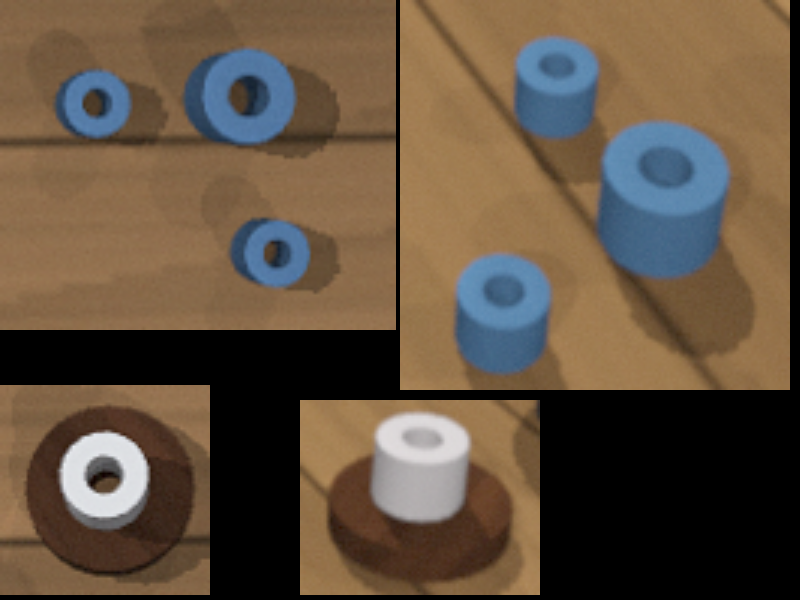

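The crop confirms it: the ring at top (474,264) / side (408,396) is much bigger than the other two, so it is the one meant. My fit got stuck at y=0 because of the step size, so I'll fix that and the masks.

```bash
sed -i "s/s=least_squares(f,x0,diff_step=1e-4)/s=least_squares(f,np.array(x0)+.5,diff_step=1e-3,x_scale=100) if 0 else least_squares(lambda w:f(w-5000),np.array(x0)+5000.,diff_step=1e-4)/; s/return s.x,hullstat(proj(cyl(\*s.x,/s.x=s.x-5000; return s.x,hullstat(proj(cyl(*s.x,/" h.py
sed -i "s/m=(S<50)&(V>110)/m=(S<60)\&(V>75)/; s/m=((H<5)|(H>174))&(S>190)&(V>70)/m=((H<7)|(H>174))\&(S>170)\&(V>40)/; s/m=(V<75)&(S>60)/m=(V<92)\&(S>60)/" h.py
cat >> m.py <<'E'
v=np.zeros((480,800,3),np.uint8); k=0
def show(n,cols,x,y,w=66):
    global k
    o=ims[n].copy()
    for col in cols:
        for ctr in cv2.findContours(mask(o,col),0,2)[0][0:]: cv2.drawContours(o,[ctr],-1,(0,255,0),1)
    q=cv2.resize(o[y:y+w,x:x+w],None,fx=3,fy=3,interpolation=0); v[(k//4)*200:(k//4)*200+198,(k%4)*200:(k%4)*200+198]=q;k+=1
show("top",["white"],287,145);show("side",["white"],363,212);show("top",["dark"],287,145);show("side",["dark"],363,222)
show("top",["red"],190,232);show("side",["red"],236,152);show("top",["blue"],440,232);show("side",["blue"],375,362)
cv2.imwrite("pics/masks.png",v[:,:,::-1])
E
python3 m.py
```

```text
blueA side [ 406.9  396.1 1752.6] [ 424.59 -313.08] 1.11
blueA top [472.3 264.  761.5] [ 426.01 -313.28] 1.07
blueB side [371.5 358.9 705.7] [ 417.98 -225.49] 2.37
blueB top [427.7 266.  349. ] [ 422.79 -218.14] 2.21
blueC side [353.6 434.3 961.5] [ 322.46 -337.4 ] 2.34
blueC top [481.7 311.1 372.7] [ 327.1  -331.01] 2.24
white side [ 394.6  241.9 1084.7] [608.13   5.44] 0.95
white top [319.3 176.2 819.1] [609.42   5.68] 0.97
knob side [268.1 181.9 364.4] [424.84 189.58] 1.17
knob top [221.1 264.6 439.1] [426.1  188.76] 1.14
foot side [ 393.3  265.4 1947.3] [593.88 -17.1 ] 1.25
foot top [  300.6   222.  32508.7] [519.28  46.83] 0.08
```

View pics/masks.png

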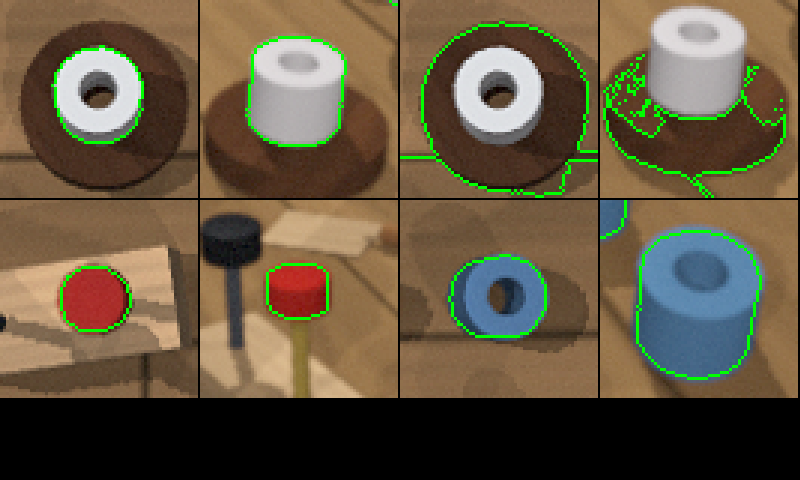

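```bash
cat > f.py <<'E'
from h import *
import sys
from scipy.optimize import minimize
tag=sys.argv[1] if len(sys.argv)>1 else "0"
ims={n:cv2.imread(f"pics/{n}{tag}.png")[:,:,::-1].copy() for n in("side","top")}
o=[]
for n in ims:
    c=bot.calibration(n); im=ims[n]
    lab=cv2.cvtColor(cv2.GaussianBlur(im,(3,3),0),cv2.COLOR_RGB2GRAY).astype(float)
    gx,gy=cv2.Sobel(lab,cv2.CV_64F,1,0),cv2.Sobel(lab,cv2.CV_64F,0,1)
    t=np.linspace(0,2*np.pi,180,endpoint=False)
    def score(v):
        P=lambda r:proj(np.c_[v[0]+r*np.cos(t),v[1]+r*np.sin(t),0*t+25],c)
        a=P(60);d=P(62)-P(58);d/=np.linalg.norm(d,axis=1)[:,None]
        m=a.astype(np.float32)
        g=lambda A:cv2.remap(A,m[:,0].copy(),m[:,1].copy(),1).ravel()
        return -np.clip(g(gx)*d[:,0]+g(gy)*d[:,1],-10,120).mean()
    best=min(((score((x,y)),x,y) for x in np.arange(595,622,1.) for y in np.arange(-10,20,1.)))
    s=minimize(score,best[1:],method='Nelder-Mead',options=dict(initial_simplex=[[best[1],best[2]],[best[1]+1,best[2]],[best[1],best[2]+1]]));print(n,s.x,s.fun)
    q=im.copy()
    for p in proj(np.c_[s.x[0]+60*np.cos(t),s.x[1]+60*np.sin(t),0*t+25],c): q[int(round(p[1])),int(round(p[0]))]=(0,255,0)
    p=proj([608,5,25],c)[0].astype(int); o.append(cv2.resize(q[p[1]-40:p[1]+40,p[0]-40:p[0]+40],None,fx=4,fy=4,interpolation=0))
cv2.imwrite(f"pics/foot{tag}.png",np.hstack(o)[:,:,::-1])
E
python3 f.py
```

```text
side [606.06815666  -2.65497954] -47.6977474727664
top [607.52940888   1.95091011] -113.7920968444952
```

View pics/foot0.png

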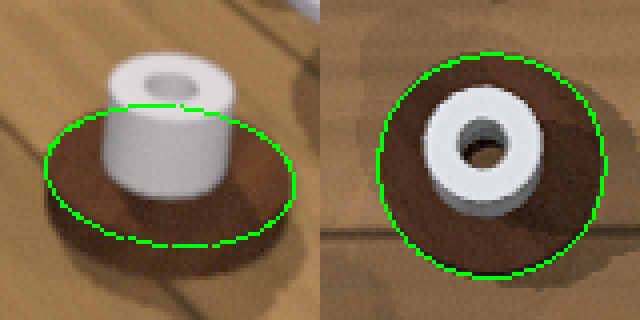

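Results so far:

| Item | x, y (mm) | Cameras |
|---|---|---|
| Blue | (425.3, -313.2) | agree within 1.5 mm |
| White | (608.8, 5.6) | agree within 1.5 mm |
| Knob | (425.5, 189.2) | agree within 1.5 mm |
| Foot | (607.5, 2) | top view only; the side fit snapped to a wrong edge |

The white ring is about 4 mm off the foot, as stated. Next is an IK check, then the grasp.

```bash
cat >> h.py <<'E'
def q(a):
    a=np.deg2rad(a); y=np.array([np.cos(a),np.sin(a),0]); z=np.array([0,0,-1.])
    return R.from_matrix(np.c_[np.cross(y,z),y,z]).as_quat()
def st(): 
    s=bot.state(); print(round(s['time'],2),np.round(s['tcp_pos'],1),'F',np.round(s['ft_force'],1),'w',round(s['grip_width'],1)); return s
E
python3 - <<'E'
from h import *
s=bot.state(); y=R.from_quat(s['eef_rot']).as_matrix()[:,1]; print(np.rad2deg(np.arctan2(y[1],y[0])))
for a in range(-180,180,20):
    print(a,[None if (j:=bot.ik(p,q(a))) is None else (np.round(j[[0,6]] if hasattr(j,'shape') else [j[0],j[6]],2)).tolist() for p in [(425.3,-313.2,150),(425.3,-313.2,15),(608.6,4.6,180),(425.5,189.2,131),(425.5,189.2,300),(608.3,4,280)]])
E
```

```text
66.9300511510843
-180 [[0.18, -1.76], [0.42, -1.8], [0.34, 2.4], [-0.13, 1.7], [0.04, 2.09], [0.35, 2.54]]
-160 [[0.18, -1.41], [0.42, -1.45], [-0.52, -2.09], [-0.07, 1.98], [0.1, 2.37], [-0.64, -1.97]]
-140 [[0.18, -1.06], [0.42, -1.1], [-0.52, -1.74], [-0.02, 2.26], [0.15, 2.64], [-0.64, -1.62]]
-120 [[0.18, -0.71], [0.42, -0.75], [-0.52, -1.39], [0.03, 2.56], [-1.21, -1.61], [-0.59, -1.41]]
-100 [[0.4, -0.84], [0.51, -0.96], [-0.35, -1.35], [-0.69, -1.67], [-0.93, -1.82], [-0.39, -1.43]]
-80 [[0.46, -0.65], [0.54, -0.79], [-0.29, -1.12], [-0.66, -1.41], [-0.87, -1.56], [-0.34, -1.16]]
-60 [[0.53, -0.46], [0.56, -0.61], [-0.24, -0.86], [-0.63, -1.17], [-0.8, -1.29], [-0.28, -0.88]]
-40 [[0.59, -0.25], [0.59, -0.42], [-0.19, -0.6], [-0.59, -0.97], [-0.72, -1.02], [-0.23, -0.6]]
-20 [[0.65, -0.04], [0.61, -0.22], [-0.14, -0.33], [-0.55, -0.75], [-0.64, -0.75], [-0.17, -0.32]]
0 [[0.71, 0.19], [0.64, 0.01], [-0.09, -0.07], [-0.52, -0.51], [-0.57, -0.46], [-0.12, -0.04]]
20 [[0.77, 0.44], [0.66, 0.28], [-0.04, 0.19], [-0.49, -0.27], [-0.51, -0.18], [-0.06, 0.25]]
40 [[0.81, 0.71], [0.66, 0.61], [0.01, 0.46], [-0.45, -0.04], [-0.44, 0.11], [-0.01, 0.53]]
60 [[0.84, 1.01], [0.79, 0.62], [0.06, 0.72], [-0.42, 0.2], [-0.37, 0.4], [0.04, 0.82]]
80 [[0.85, 1.34], [0.66, 1.29], [0.11, 0.99], [-0.38, 0.45], [-0.31, 0.69], [0.09, 1.11]]
100 [[0.86, 1.68], [0.66, 1.64], [0.16, 1.27], [-0.34, 0.69], [-0.24, 0.98], [0.15, 1.4]]
120 [[0.87, 2.01], [0.79, 1.67], [0.21, 1.55], [-0.3, 0.94], [-0.16, 1.25], [0.2, 1.68]]
140 [[0.91, 2.3], [0.78, 2.04], [0.26, 1.82], [-0.25, 1.19], [-0.09, 1.53], [0.26, 1.96]]
160 [[0.95, 2.59], [0.42, -2.15], [0.31, 2.11], [-0.19, 1.44], [-0.03, 1.81], [0.31, 2.25]]
```

Run:
```python
from h import *
bot.reach((425.3,-313.2,150),q(-40)); st()
bot.servo_line((425.3,-313.2,70),vel=150)
bot.servo_line((425.3,-313.2,15),vel=60); st()
for n in("side","top"): cv2.imwrite(f"pics/{n}1.png",bot.grab_frame(n)[:,:,::-1])
o=np.hstack([cv2.imread("pics/side1.png")[230:480,270:520],cv2.imread("pics/top1.png")[160:410,350:600]])
cv2.imwrite("pics/g1.png",cv2.resize(o,None,fx=1.6,fy=1.6))
```

```text
3.29 [ 426.1 -312.4  150. ] F [-0.7 -0.1 -0.3] w 88.2
5.04 [ 425.5 -313.3   15.3] F [-0.6  0.1  1.1] w 88.0
```

View pics/g1.png

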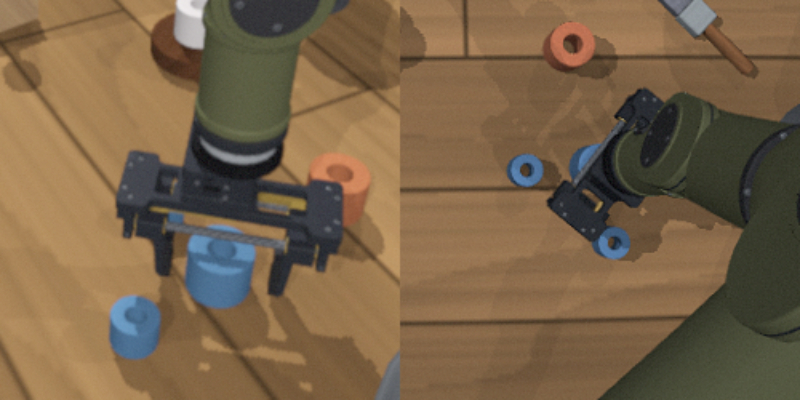

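The jaws straddle the big blue ring, centred at about (220,265) in the side crop, and the small rings are clear. Closing now and lifting.

Run:
```python
from h import *
bot.move_gripper(50,force=25); st()
bot.servo_line((425.3,-313.2,25),vel=40); bot.sleep(.2); st()
bot.servo_line((425.3,-313.2,150),vel=150); st()
bot.reach((608.6,4.6,150),q(-40)); bot.sleep(.2); st()
for n in("side","top"): cv2.imwrite(f"pics/{n}2.png",bot.grab_frame(n)[:,:,::-1])
o=np.hstack([cv2.imread("pics/side2.png")[80:330,270:520],cv2.imread("pics/top2.png")[80:330,200:450]])
cv2.imwrite("pics/g2.png",cv2.resize(o,None,fx=1.6,fy=1.6))
```

```text
5.68 [ 425.3 -313.2   15.1] F [-0.2  0.9  1.3] w 60.1
6.28 [ 425.2 -313.1   24.9] F [-0.5 -0.8 -2. ] w 59.7
7.27 [ 424.8 -312.9  149.4] F [ 0.4  0.8 -2.6] w 59.7
8.84 [608.4   2.7 150. ] F [ 0.7  0.2 -1.9] w 59.9
```

View pics/g2.png

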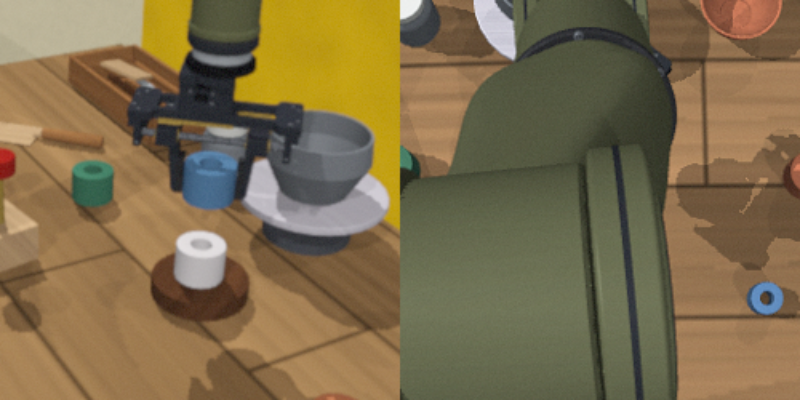

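The blue ring is held level, at (210,180) in the side crop, and is above the white one. Lowering to just above contact, then down in small guarded steps.

Run:
```python
from h import *
bot.servo_line((608.6,4.6,95),vel=80); bot.sleep(.3); s=st()
for n in("side","top"): cv2.imwrite(f"pics/{n}3.png",bot.grab_frame(n)[:,:,::-1])
im=cv2.imread("pics/side3.png")[:,:,::-1].copy()
b=blob(im,'blue',(402,205)); 
c=bot.calibration("side"); print(b,hullstat(proj(cyl(608.6,4.6,80,125,30),c)))
w=blob(im,'white',(395,242)); print(w)
cv2.imwrite("pics/g3.png",cv2.resize(im[150:300,320:480,::-1],None,fx=4,fy=4))
```

```text
10.07 [608.9   4.6  95.4] F [ 1.  -0.6 -2.5] w 60.0
[397.75947282 217.38605162 965.02738059] [ 397.44605627  217.64494719 1070.96768991]
[394.29396615 243.92568065 962.81343615]
```

View pics/g3.png

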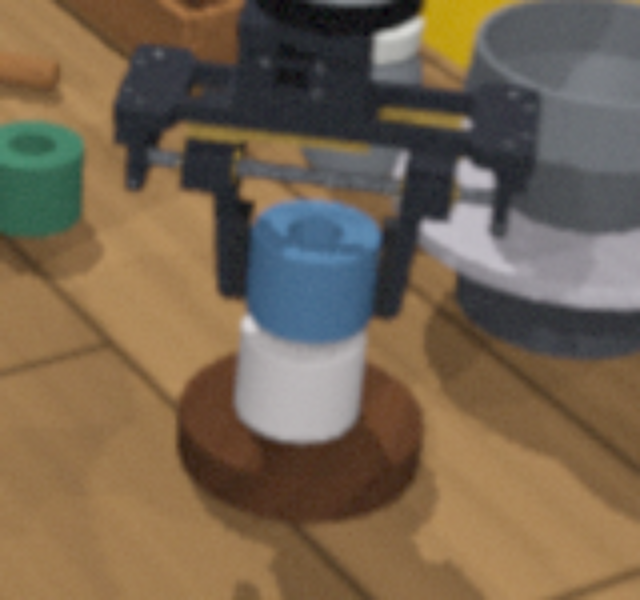

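The measured blue silhouette is within 0.3 px of its prediction at the target, so I'll set it down.

Run:
```python
from h import *
f0=bot.state()['ft_force'][2]
for z in np.arange(91,81.9,-1.0):
    bot.servo_line((608.6,4.6,z),vel=25); 
    f=bot.state()['ft_force'][2]; print(z,round(f,1))
    if z<89 and f-f0>3: break
bot.sleep(.2); st()
```

```text
91.0 -1.2
90.0 -3.2
89.0 -2.3
88.0 -2.0
87.0 -3.3
86.0 -1.9
85.0 -0.2
84.0 6.9
12.43 [608.8   4.6  85.1] F [-0.7 -0.4  5.7] w 60.2
```

```bash
python3 - <<'E'
from h import *
bot.servo_line((608.6,4.6,84.7),vel=25); st()
bot.move_gripper(70); bot.move_gripper(86); st()
bot.servo_line((608.6,4.6,170),vel=120); 
bot.reach((425.5,189.2,230),q(0)); bot.sleep(.2); st()
for n in("side","top"): cv2.imwrite(f"pics/{n}4.png",bot.grab_frame(n)[:,:,::-1])
for n,p in(("side",(398,220)),("top",(319,170))):
    im=cv2.imread(f"pics/{n}4.png")[:,:,::-1].copy()
    for col,z0,z1,pp in(("blue",70,115,p),("white",25,70,(p[0],p[1]+20))):
        b=blob(im,col,pp); print(n,col,b.round(1),*locate(b,n,z0,z1,30,(608,5)))
cv2.imwrite("pics/g4.png",np.hstack([cv2.resize(cv2.imread("pics/side4.png")[140:300,220:460],(600,400))[:,100:],cv2.resize(cv2.imread("pics/top4.png")[130:290,200:360],(300,400)[:1]+(400,))]))
E
python3 f.py 4
```

```text
12.68 [608.8   4.6  85.1] F [-0.5 -0.2  3.7] w 60.0
13.47 [608.6   4.6  84.7] F [ 0.4 -0.3 -0.4] w 85.7
15.57 [426.5 188.2 229.6] F [ 0.1  0.4 -0.6] w 85.9
side blue [397.1 222.  911.9] [609.23763117   5.24586721] 1.163770784418216
side white [393.9 243.3 991.1] [604.26609205   2.04294387] 1.042562134488912
top blue [319.5 170.5 822.7] [610.36548942   4.30182793] 1.0679786860009217
top white [319.  183.9 388.1] [593.17648864   6.46124031] 2.0220905064220585
side [607.03778702  -0.94466653] -44.141071978108336
top [608.34401763   1.49716219] -112.17267545917372
```

View pics/g4.png

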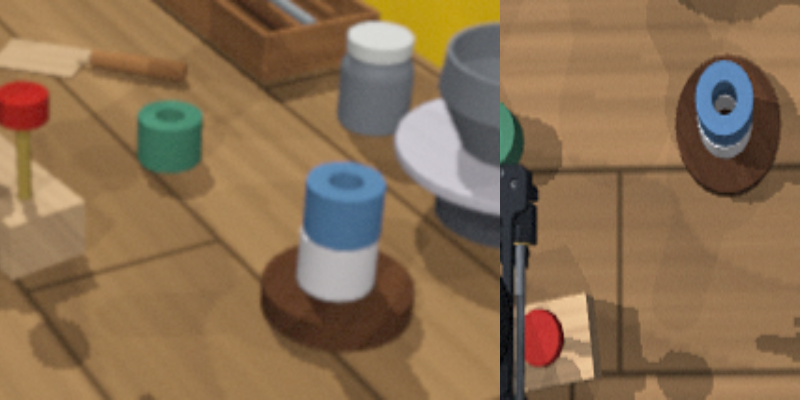

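View pics/top4.png

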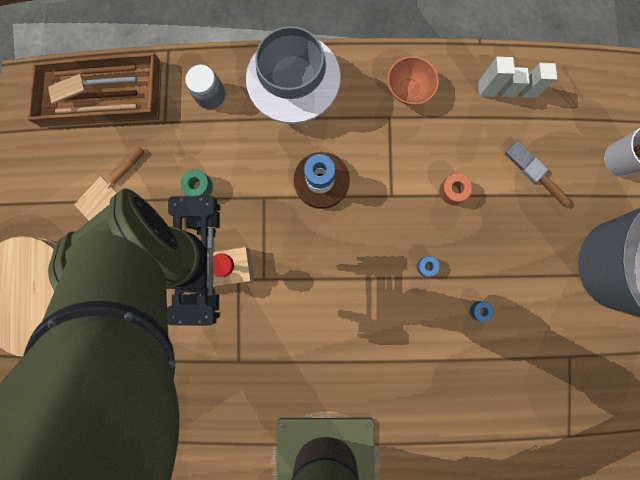

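The stack looks good. Blue is at about (609.8, 4.8), both cameras agree within about 1.5 mm, and it sits flush on the white ring at (345,205) in the side crop. The jaws are above the red knob, which is 90 mm from the black one. I'll grasp it high so the fingertips stay above the blue top at the end.

Run:
```python
from h import *
bot.servo_line((425.5,189.2,160),vel=100); bot.servo_line((425.5,189.2,131),vel=50); bot.sleep(.2); st()
cv2.imwrite("pics/side5.png",bot.grab_frame("side")[:,:,::-1])
bot.move_gripper(35,force=20); bot.sleep(.1); st()
bot.servo_line((425.5,189.2,136),vel=30); bot.sleep(.1); st()
cv2.imwrite("pics/side6.png",bot.grab_frame("side")[:,:,::-1])
cv2.imwrite("pics/g5.png",np.hstack([cv2.resize(cv2.imread(f"pics/side{i}.png")[100:260,190:350],(400,400)) for i in (5,6)]))
```

```text
17.46 [425.7 189.3 131.2] F [ 0.3 -0.3  0.2] w 86.1
18.32 [425.5 189.2 131. ] F [0.2 0.4 0.2] w 43.3
18.74 [425.5 189.2 136. ] F [ 0.2 -0.6 -1.3] w 43.3
```

View pics/g5.png

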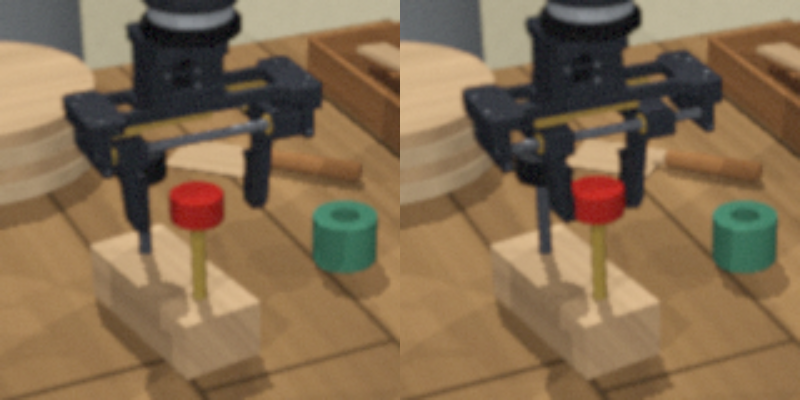

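The knob is gripped (43.3 mm) and its rod stays vertical. The red knob is at (598,200) in the right crop. Lifting it out of the socket.

Run:
```python
from h import *
bot.servo_line((425.5,189.2,190),vel=70); st()
bot.servo_line((425.5,189.2,275),vel=150); 
bot.reach((609.0,4.3,275),q(0)); bot.sleep(.4); st()
bot.servo_line((609.0,4.3,252),vel=80); bot.sleep(.3); st()
for n in("side","top"): cv2.imwrite(f"pics/{n}7.png",bot.grab_frame(n)[:,:,::-1])
im=cv2.imread("pics/side7.png")[:,:,::-1].copy(); z=bot.state()['tcp_pos'][2]+1
c=bot.calibration("side"); print(blob(im,'red',(402,110)),hullstat(proj(cyl(609,4.3,z-12,z+12,22),c)), 'tip',proj([609,4.3,z-122],c),'blue',blob(im,'blue',(397,222)))
cv2.imwrite("pics/g7.png",cv2.resize(cv2.imread("pics/side7.png")[60:285,280:520],(640,600)))
```

```text
19.72 [425.3 189.1 189.8] F [-1.1 -0.1 -1.1] w 43.6
21.85 [608.8   4.9 275.2] F [-0.  -0.2 -1.7] w 43.2
22.58 [609.2   4.3 252.4] F [ 0.5 -0.  -1.9] w 43.6
[406.99763258 143.22206439 387.58652884] [404.96231403 143.52512761 524.92769949] tip [[398.99149929 204.24252555]] blue [397.13636364 222.01903652 911.28802288]
```

View pics/g7.png

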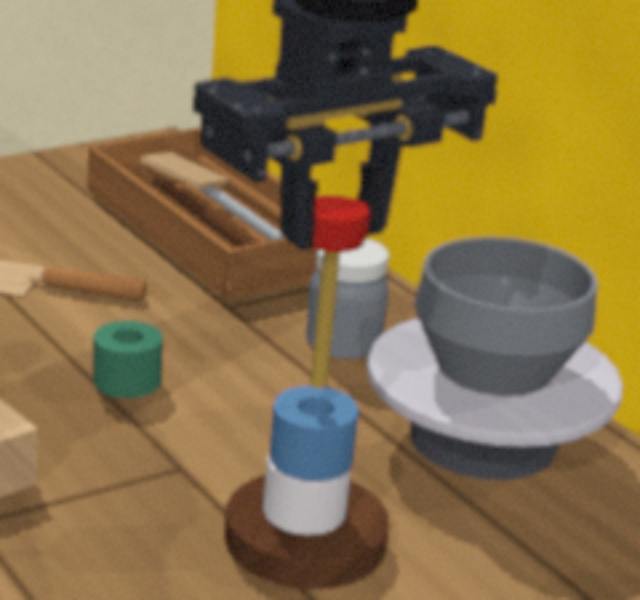

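The rod is vertical. Its tip, at about (400,205) in the full side image, is straight above the blue hole at about (399,213), within 1 px of prediction. Inserting with a force guard.

Run:
```python
from h import *
s=bot.state(); f0=np.array(s['ft_force']); ok=True
for z in list(np.arange(244,130,-6.))+[129,128,127,126,125,124]:
    bot.servo_line((609.0,4.3,z),vel=60 if z>130 else 25)
    f=np.array(bot.state()['ft_force'])-f0
    if np.abs(f).max()>3: print(z,f.round(1))
    if f[2]>4 or np.hypot(f[0],f[1])>5: break
bot.sleep(.2); st()
cv2.imwrite("pics/side8.png",bot.grab_frame("side")[:,:,::-1])
cv2.imwrite("pics/g8.png",cv2.resize(cv2.imread("pics/side8.png")[120:300,300:500],(666,600)))
```

```text
125 [-1.6 -0.2  6.9]
29.1 [609.2   4.3 126. ] F [-1.8 -0.2  6.5] w 43.5
```

View pics/g8.png

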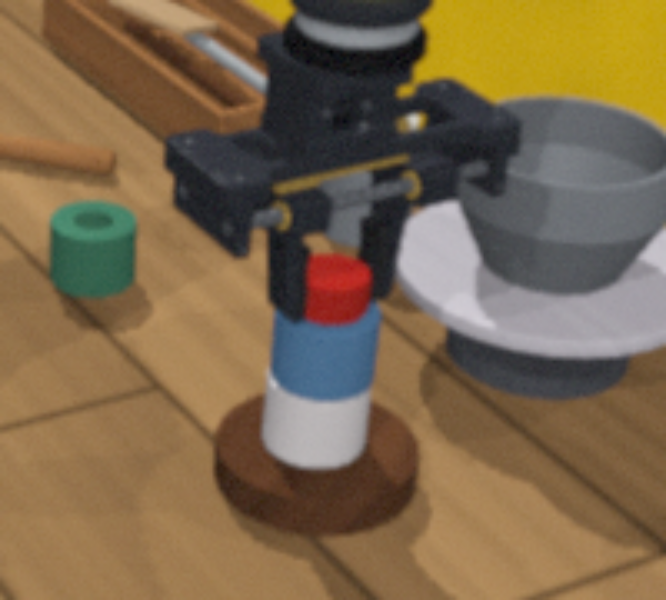

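The rod went in without snagging, and contact came at TCP z = 126 with the knob on the blue ring, exactly as expected. Releasing, retreating and checking.

```bash
python3 - <<'E'
from h import *
bot.servo_line((609.0,4.3,125.8),vel=25)
bot.move_gripper(55); bot.move_gripper(86); st()
bot.servo_line((609.0,4.3,230),vel=120)
bot.reach((425.5,189.2,260),q(0)); bot.sleep(.3); st()
for n in("side","top"): cv2.imwrite(f"pics/{n}9.png",bot.grab_frame(n)[:,:,::-1])
for n in ("side","top"):
    im=cv2.imread(f"pics/{n}9.png")[:,:,::-1].copy(); c=bot.calibration(n)
    p=proj([609,4.3,127],c)[0]; b=blob(im,'red',p); print(n,'knob',b.round(1),*locate(b,n,115,139,22,(609,4)))
cv2.imwrite("pics/g9.png",np.hstack([cv2.resize(cv2.imread("pics/side9.png")[170:290,330:450],(400,400)),cv2.resize(cv2.imread("pics/top9.png")[130:230,270:370],(400,400))]))
E
python3 f.py 9
```

```text
30.39 [609.    4.3 125.8] F [-0.8  0.6  0.7] w 86.3
32.73 [426.1 188.6 259.8] F [-0.  -0.6 -0.3] w 85.8
side knob [398.9 205.9 419.9] [610.10440871   5.69831592] 1.1542714374313428
top knob [319.3 166.9 422.3] [609.67606055   4.01380034] 1.1499613603736931
side [ 6.07362520e+02 -3.95312766e-01] -44.53195074802776
top [608.14103578   1.58056702] -113.13560702855852
```

View pics/g9.png

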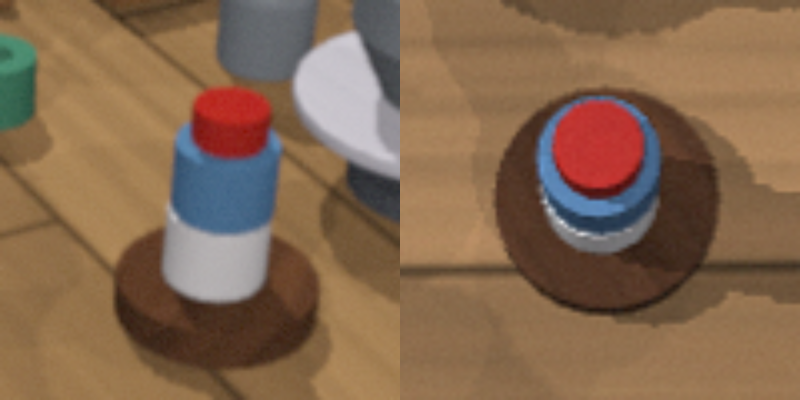

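The knob rests flat on the blue ring, at (231,122) in the side crop and (598,147) in the top crop. The stack is upright and the arm is clear, so I'm handing in.

```bash
python3 -c "
from station import bot
bot.close_job()"
```

```text
the job is handed in; nothing more can be done
```

The lamp base is assembled and handed in at about 33 s of the 48 s allowed. I set the largest of the three blue rings on the white one. Then I lowered the red-knob brass rod through all three parts with a force guard until the knob touched the blue ring. Contact forces at both placings were about 7 N.

**Last checks:**
- **Stack:** In the final pictures it stands upright, with the knob flat on the blue ring and the arm clear.
- **Knob height:** Contact came at TCP z = 126, which puts the knob centre at about 127 mm as specified.
- **Knob and blue position:** The knob is at about (610, 5) mm and the blue ring at (610, 5) mm. The two cameras agree within about 2 mm.

**Weak points:**
- **White ring:** It began about 4 mm off the foot's centre and I did not re-centre it. I aimed the blue ring about 1 mm back towards the foot, and the rod went through freely.
- **Foot position:** It rests on the top camera alone, at about (608, 2) mm. The side-camera edge fit disagreed by 2–5 mm because it snapped to a wrong edge.

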